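Proof-pull a glued handle on the bench gauge

TASK

Test the glue joint of the wooden handle: hook its steel eye over the upright pin of the pull gauge, pull it away from the gauge with about 15 N, keeping that pull steady for about two seconds, and never pull with more than 22 N. Then unhook it and lay it flat in the plywood tray without dropping it, leaving the jar, the wooden bowl blank and the screwdriver where they are.

Things in the scene. Friction and masses are not known exactly. Their poses are not given: they have to be found in the camera images.
- handle: Loose wooden handle with a steel eye glued into one end, 0.11 to 0.22 kg, lying flat on the bench. The wooden grip is a rounded block 90 long (x) x 28 wide (y) x 30 high (z) mm. Origin: middle of the grip's underside. x runs along the handle towards the eye, z is up. A 22 mm brass ferrule and a thin shank join the grip to the eye; the whole handle reaches from x = -45 mm to x = +109.5 mm.
- eye (a point): Centre of the handle's steel eye, 92 mm along x from the handle's origin and 15 mm above its underside. The eye is a round ring that lies level (its hole is vertical) while the handle lies flat: hole 21 mm in diameter, 35 mm outside, made of 7 mm bar.
- gauge: Pull gauge fixed to the bench. Origin: on the bench below the resting pin; x points from the pin to the grey housing, z up. Pull along -x, to the open side. Base plate 200x70x8 mm, x = -30 to 170 mm; housing 100x60 mm, 55 mm high, x = 48 to 148 mm. Dial on top: needle turns clockwise over nine marks, 0 to 40 N by 5 N; from above with x to the right, 0 is upper left, 20 N along x.
- pin (a point): Point on the axis of the gauge's upright steel pin, 57 mm above the bench (halfway up the pin). The pin is 10 mm in diameter, straight, from 34 mm to 82 mm above the bench, without a head; below it a 20 x 20 mm foot block, top at 34 mm, and a plunger to the housing. The eye goes over it from above and must be pulled with its centre 38 to 76 mm above the bench.
- gauge_pin (a joint): How far the pin is drawn out of the gauge along the gauge's -x, in m: 0 at rest, stop at 0.002. It is sprung at 15 N per mm, so 15 N draws it only 1.0 mm and 22 N less than 1.5 mm, which is less than the error of a position reading: go by the felt force. It springs back when released.
- tray: Plywood tray fixed to the bench, open on top, 240 (x) x 150 (y) x 30 (z) mm outside, walls 8 mm thick, floor 8 mm thick. Origin: centre of its underside; x along its long side.
- glue: Bystander: loose glue jar, 52 mm in diameter, 85 mm high. Origin: centre of its underside.
- bowl_blank: Bystander: loose wooden bowl blank, 42 mm in diameter, 46 mm high, with a short side stub reaching 57 mm from its axis. Origin: centre of its underside.
- screwdriver: Bystander: loose screwdriver with a dark wooden handle, about 200 mm long and 30 mm thick at most, lying flat along its x. Origin: middle of its underside.
There are look-alikes about, which are no part of the job. Leave any pink or white look-alike of the handle alone.

How it is judged (in metres and radians):
On the way:
1. with the eye over the pin, the handle is pulled with 12 to 18 N (pin drawn out 0.8 to 1.2 mm) for 1.5 s without a break (value of joint gauge_pin between 0.0008 and 0.0012 m and horizontal distance between eye and pin below 0.009 m and height (world z) of eye between 0.036 and 0.078 m), for 1.5 s.
At the end, for the whole second after the job is handed in: The whole handle lies flat on the tray's floor, wholly inside its walls (within 5 mm of the floor, tilted less than 7 degrees), released and at rest, and the gauge pin is back at rest (within 0.2 mm) (x of handle in the frame of tray between -0.1 and 0.1 m and y of handle in the frame of tray between -0.062 and 0.062 m and x of eye in the frame of tray between -0.11 and 0.11 m and y of eye in the frame of tray between -0.062 and 0.062 m and z of handle in the frame of tray between 0.003 and 0.013 m and angle between handle's own z axis and vertical below 0.12 rad and linear speed of handle below 0.02 m/s and angular speed of handle below 0.2 rad/s and value of joint gauge_pin below 0.0002 m); the robot touches nothing.
It fails at once if the joint is pulled with more than 22 N (pin drawn out more than 1.47 mm) (value of joint gauge_pin above 0.00147 m).
It fails at once if the handle is dropped (it falls faster than 0.7 m/s, about 25 mm of fall, with no finger on it) (contact force between handle and the fingers below 0.01 N and linear speed of handle above 0.7 m/s).
It fails at once if the glue jar is moved more than 25 mm (distance of glue from where it was at the start of the episode above 0.025 m).
It fails at once if the wooden bowl blank is moved more than 25 mm (distance of bowl_blank from where it was at the start of the episode above 0.025 m).
It fails at once if the screwdriver is moved more than 25 mm (distance of screwdriver from where it was at the start of the episode above 0.025 m).
It also fails if it takes over 69 s, if anything falls off the work surface, if the arm or the gripper's body presses on something with over 40 N, if the wrist force passes 120 N, or if a joint passes its speed limit or range.

ROBOT

A 6-joint arm with a two-finger parallel gripper is mounted at the origin on the work surface. World frame = base frame: x ahead of the robot, y to its left, z up, the work surface at z = 0. Lengths are in m, angles in degrees, forces in N, time in s.
With the tool pointing down it reaches from about 0.425 to 0.925 m from the base axis. Payload 12.5 kg.
Tool frame: the origin (TCP) lies at the very end of the fingers, on their centre line; the grasp point (between the pads) lies 19 mm behind it; y points along the fingers, z is the direction in which the jaws open and shut, and the axes are right-handed (so a half turn about y gives the same grasp; the last joint's range is limited). The gripper opens to 85 mm and grips with 20 to 120 N. Pads are 22 mm wide; open, the fingers measure 114 mm over their backs; the gripper's body (76 mm by 85 mm) begins 54 mm behind the grasp point. The pads swing forward as they close: fully open they stand 13 mm farther back than shut.
Start: joints at [65.913, 28.126, 89.318, -0, 62.55, -6.05], TCP at [0.193, 0.594, 0.231] pointing down, gripper open.
Joint ranges: [-177.58, 177.58], [-47.91, 125.51], [2.72, 160], [-65.01, 245.01], [3.68, 167.84], [-153.87, 153.87]. Speed limits (degrees/s): [127.2, 127.2, 159.86, 180, 180, 180].

INTERFACE

Orientations are given as a 3x3 rotation matrix whose columns are the frame's x, y, z axes.
In Python, from rig import * gives the robot as it stands.
- The arm moves only by the tool move_arm, never from a script. Its argument "commands" is a list of rows, each an object with "hand": the finger opening in cm, from 0 to 8.54; "delta_pos": the shift along the tool's x, y, z in cm, a list of three; "delta_rot": the turn, a rotation vector about the tool's x, y, z in degrees, a list of three. In form: [{"hand": hand, "delta_pos": [dx, dy, dz], "delta_rot": [ax, ay, az]}, ...]. A call has 1 to 12 rows; each row is the pose to reach, as a shift and turn from the pose commanded when the call began, along the tool's axes at that moment; what a row does not reach only later rows make up. A row lasts 1/8 s, in which the tool goes at most 62.5 mm and 10.7 degrees, less where a joint would pass 70% of its speed; a pose out of reach is approached as far as the arm can. A call with a gripper value outside its range is refused whole. The fingers move at their own pace and stop on an object; "grip_force" is the grip in N (left out, the last holds). Time passes only in rows, so rows that repeat a pose let the fingers close. It gives the time, the measured TCP pose, the force and the opening at its end, in the units of the state.
- read_state(): the state, without advancing time (a new reading comes with each control period).
- snapshot(name): name is "scene" or "top" or "wrist"; returns (picture, depth): 400x640x3 uint8, red, green, blue; 400x640 float32, m along the optical axis (not along the pixel's ray), 0 where there is no reading.
- camera_model(name): a dict with "mtx" (3x3 intrinsics, pixels), "origin" and "rotation" of the camera in the world. Camera axes: x right, y down, z forward; pixel columns grow to the right and rows downward; lengths in m; the calibration is good to about 2 mm. The wrist camera is an equidistant fisheye: a pixel r from the principal point sees the ray r / f radians off the axis. A picture is of the moment at which its call begins: read the wrist's pose just before it. camera_model takes no time and is no camera call; for the wrist camera it gives the pose at the moment of the call.
- close_job(): hands the job in, once; it reports no verdict.
The state is a dict: "time_s": time; "joints": joint angles; "qvel": joint speeds; "tau": joint torques, N m; "ee_pos": TCP position; "tcp_rot": TCP orientation; "contact_force": force on the tool from outside, world axes, zero at the start; "torque": the same for the moment, N m; "width": finger opening in m.
Only numpy, scipy, OpenCV 4.12 (cv2) and the standard library are available. Lean on these libraries where they do the work, as an engineer would, in place of code of your own. Each camera call takes 0.05 s, during which the arm holds its last target. There are 200 camera calls.

## Working session

There is one attempt and no reset: what is moved stays moved. The work goes in short steps, Python scripts to look and compute and a tool call to move; the robot and the scene stay as the last step left them, time stands still between calls to the robot, and variables do not carry over. Pictures are saved under pics/ and viewed, about 8 in all and at most 12, crops included, and the job is handed in when it is done.

Besides the shell and the picture viewer there is one more tool, called as name(argument=value, ...), one argument or row to a line, values as JSON. move_arm: Moves the arm, as the interface text tells. Its arguments: {"type":"object","properties":{"commands":{"type":"array","items":{"type":"object","properties":{"hand":{"type":"number"},"delta_pos":{"type":"array","items":{"type":"number"}},"delta_rot":{"type":"array","items":{"type":"number"}}}}},"grip_force":{"type":"number"}},"required":["commands"]}

```bash
ls; mkdir -p pics; cat > h.py <<'E'
from rig import *
import numpy as np, cv2
def world(name,u,v,depth,cm=None):
    c=cm or camera_model(name); K=np.array(c["mtx"]); d=depth[int(round(v)),int(round(u))]
    p=np.array([(u-K[0,2])/K[0,0]*d,(v-K[1,2])/K[1,1]*d,d])
    return np.array(c["origin"])+np.array(c["rotation"])@p
def cloud(name,depth):
    c=camera_model(name);K=np.array(c["mtx"]);v,u=np.indices(depth.shape)
    p=np.stack([(u-K[0,2])/K[0,0]*depth,(v-K[1,2])/K[1,1]*depth,depth],-1)
    return p@np.array(c["rotation"]).T+np.array(c["origin"])
E
python3 - <<'E'
from h import *
s=read_state();print(s)
for n in("scene","top"):
    p,d=snapshot(n);cv2.imwrite(f"pics/{n}0.png",p[:,:,::-1]);np.save(f"{n}_d.npy",d);print(n,camera_model(n))
E
```

```text
pics
{'time_s': 0.0, 'joints': array([ 6.59135895e+01,  2.81674931e+01,  8.93494482e+01,  8.86721455e-04,
        6.25485463e+01, -6.05050368e+00]), 'qvel': array([-0.02023403, -0.05849865,  0.05898215,  0.07085511, -0.00306209,
       -0.08648709]), 'tau': array([-6.19768289e-04, -6.18444014e+01, -2.61599815e+01, -1.70125923e-04,
        4.04534178e-03,  3.06661593e-05]), 'ee_pos': array([0.19339596, 0.59410045, 0.23069553]), 'tcp_rot': array([[ 9.50860428e-01, -4.79001491e-04,  3.09619472e-01],
       [-3.09619814e-01, -1.03785157e-03,  9.50859871e-01],
       [-1.34124239e-04, -9.99999347e-01, -1.13516034e-03]]), 'contact_force': array([ 0.04273971,  0.40583265, -1.3210872 ]), 'torque': array([ 0.04008018, -0.00961047,  0.0271913 ]), 'width': 0.08520499964327423}
scene {'mtx': array([[372.94525575,   0.        , 314.90484595],
       [  0.        , 372.94525575, 199.36657436],
       [  0.        ,   0.        ,   1.        ]]), 'origin': array([1.23993883, 0.30504953, 0.59018097]), 'rotation': array([[-0.2965279 ,  0.54199982, -0.78632525],
       [ 0.95501155,  0.17252031, -0.24122536],
       [ 0.00491298, -0.82247975, -0.56877318]])}
top {'mtx': array([[384.04670365,   0.        , 313.79710064],
       [  0.        , 384.04670365, 204.38566737],
       [  0.        ,   0.        ,   1.        ]]), 'origin': array([0.3106986 , 0.08250998, 1.18697349]), 'rotation': array([[ 0.0190039 , -0.98282919,  0.18353645],
       [-0.99974029, -0.02098877, -0.00887788],
       [ 0.01257765, -0.18332007, -0.98297282]])}
```

View pics/top0.png

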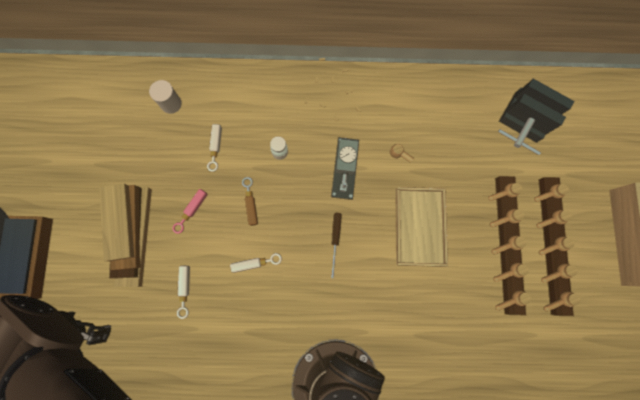

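View pics/scene0.png

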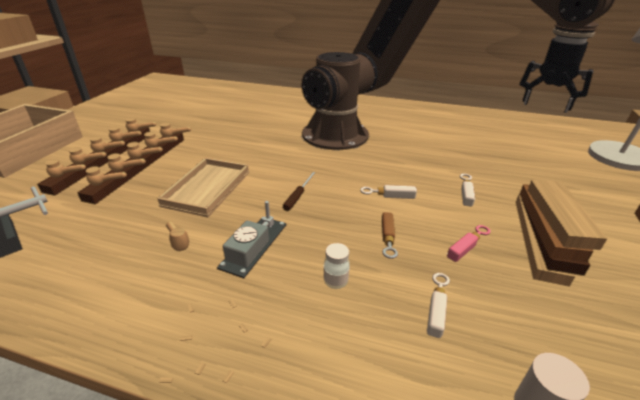

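The top view shows the wooden handle at (251,205) with its eye at (248,182), the gauge at (346,168) with its pin near (343,182), and the tray at (421,227). The jar is at (279,148), the blank at (398,151) and the screwdriver at (335,240). The scene view agrees. White and pink look-alikes are around them. Next I'll take coarse positions.

```bash
python3 - <<'E'
from h import *
d=np.load("top_d.npy");P=cloud("top",d);img=cv2.imread("pics/top0.png")
def box(u0,u1,v0,v1,zmin,zmax=.3):
    m=np.zeros(d.shape,bool);m[v0:v1,u0:u1]=1
    m&=(P[...,2]>zmin)&(P[...,2]<zmax)&(d>0);return m
for n,b in dict(handle=(236,262,172,230,.008),gauge_h=(325,365,130,200,.045,.07),plate=(325,365,130,205,.004,.012),pinzone=(325,365,168,205,.025),tray=(388,455,180,275,.02),screw=(322,345,205,280,.004),jar=(265,292,133,162,.02),bowl=(385,416,140,165,.01)).items():
    m=box(*b);q=P[m];
    if len(q)<3: print(n,len(q));continue
    r=cv2.minAreaRect((q[:,:2]*1000).astype(np.float32));print(n,len(q),q.mean(0).round(4),q.min(0).round(3),q.max(0).round(3),np.round(r[0],1),np.round(r[1],1),round(r[2],1))
for n,uv in dict(eye=(248,183),grip0=(253,223),grip1=(250,193),pl0=(333,197),pl1=(352,199),pu0=(338,139),pu1=(358,139),bench=(300,230)).items(): print(n,world("top",*uv,d).round(4))
d=np.load("scene_d.npy");P=cloud("scene",d)
m=box(210,290,195,280,.045,.07);q=P[m];r=cv2.minAreaRect((q[:,:2]*1000).astype(np.float32));print("sc housing",r,q[:,2].max())
m=box(262,273,198,230,.04,.1);q=P[m];print("sc pin",len(q),q.round(3)[:20])
m=box(378,400,205,262,.006,.1);q=P[m];print("sc handle",len(q),cv2.minAreaRect((q[:,:2]*1000).astype(np.float32)),q[:,2].max())
E
```

```text
handle 388 [0.5263 0.2688 0.0249] [0.461 0.245 0.009] [0.612 0.299 0.036] [536.7 272.7] [152.2  32.4] 9.7
gauge_h 612 [ 0.6768 -0.0263  0.0552] [ 0.578 -0.062  0.046] [0.732 0.006 0.069] [653.9 -24.2] [ 60.1 152.3] 83.7
plate 545 [ 0.6167 -0.017   0.0073] [ 0.534 -0.086  0.004] [0.781 0.04  0.012] [656.6 -25.4] [244.5 124.1] 2.2
pinzone 183 [ 0.615  -0.0214  0.0435] [ 0.572 -0.052  0.026] [0.639 0.006 0.083] [605.5 -23.7] [66.  58.5] 1.4
tray 743 [ 0.4673 -0.2592  0.0281] [ 0.348 -0.334  0.02 ] [ 0.589 -0.182  0.038] [ 468.8 -257.9] [151.1 240.6] 89.5
screw 352 [0.4323 0.0044 0.0193] [ 0.306 -0.024  0.004] [0.531 0.045 0.031] [417.6  10. ] [223.4  60.5] 5.3
jar 303 [0.6932 0.1837 0.0702] [0.674 0.159 0.02 ] [0.723 0.211 0.09 ] [697.7 185.2] [48.2 48.3] 47.6
bowl 226 [ 0.6961 -0.1933  0.0385] [ 0.669 -0.236  0.012] [ 0.724 -0.166  0.051] [ 694.5 -200.1] [76.8 36.1] 59.0
eye [ 5.969e-01  2.817e-01 -3.000e-04]
grip0 [0.4657 0.2555 0.028 ]
grip1 [0.5592 0.2697 0.0251]
pl0 [0.5561 0.012  0.0062]
pl1 [ 0.5506 -0.0476  0.0077]
pu0 [ 0.7479 -0.0023  0.0059]
pu1 [ 0.7521 -0.068  -0.0012]
bench [ 0.4509  0.1131 -0.0027]
sc housing ((657.2695922851562, -24.625225067138672), (60.20975112915039, 150.21231079101562), 83.79594421386719) 0.06987977605819018
sc pin 94 [[ 0.583 -0.02   0.084]
 [ 0.581 -0.018  0.084]
 [ 0.581 -0.016  0.084]
 [ 0.583 -0.023  0.081]
 [ 0.584 -0.02   0.083]
 [ 0.585 -0.016  0.084]
 [ 0.587 -0.013  0.086]
 [ 0.582 -0.013  0.082]
 [ 0.587 -0.021  0.081]
 [ 0.589 -0.018  0.083]
 [ 0.588 -0.016  0.083]
 [ 0.588 -0.013  0.083]
 [ 0.581 -0.014  0.079]
 [ 0.585 -0.022  0.077]
 [ 0.588 -0.018  0.079]
 [ 0.587 -0.016  0.079]
 [ 0.583 -0.016  0.076]
 [ 0.582 -0.013  0.076]
 [ 0.589 -0.018  0.077]
 [ 0.586 -0.017  0.076]]
sc handle 503 ((538.9537963867188, 271.8567199707031), (152.67950439453125, 30.99497413635254), 10.066283226013184) 0.034703974663891635
```

```bash
cat >> h.py <<'E'
from scipy.spatial.transform import Rotation as R
def go(pos,yaw,s=None):
    s=s or read_state();T=np.array(s["tcp_rot"]);a=np.radians(yaw)
    W=np.array([[np.cos(a),0,-np.sin(a)],[np.sin(a),0,np.cos(a)],[0,-1,0]])
    print("dpos cm",(T.T@(np.array(pos)-s["ee_pos"])*100).round(2),"drot",R.from_matrix(T.T@W).as_rotvec(degrees=True).round(2))
E
python3 -c "
from h import *
go([.5062,.2668,.16],9.9)"
```

```text
dpos cm [ 39.88   7.1  -21.43] drot [ 5.000e-02 -2.794e+01 -2.000e-02]
```

move_arm(
  commands=[
    {"hand": 7, "delta_pos": [39.9, 7.1, -21.4], "delta_rot": [0, -27.9, 0]},
    {"hand": 7, "delta_pos": [39.9, 7.1, -21.4], "delta_rot": [0, -27.9, 0]},
    {"hand": 7, "delta_pos": [39.9, 7.1, -21.4], "delta_rot": [0, -27.9, 0]},
    {"hand": 7, "delta_pos": [39.9, 7.1, -21.4], "delta_rot": [0, -27.9, 0]},
    {"hand": 7, "delta_pos": [39.9, 7.1, -21.4], "delta_rot": [0, -27.9, 0]},
    {"hand": 7, "delta_pos": [39.9, 7.1, -21.4], "delta_rot": [0, -27.9, 0]},
    {"hand": 7, "delta_pos": [39.9, 7.1, -21.4], "delta_rot": [0, -27.9, 0]},
    {"hand": 7, "delta_pos": [39.9, 7.1, -21.4], "delta_rot": [0, -27.9, 0]},
    {"hand": 7, "delta_pos": [39.9, 7.1, -21.4], "delta_rot": [0, -27.9, 0]},
    {"hand": 7, "delta_pos": [39.9, 7.1, -21.4], "delta_rot": [0, -27.9, 0]},
    {"hand": 7, "delta_pos": [39.9, 7.1, -21.4], "delta_rot": [0, -27.9, 0]},
  ],
)

```text
time_s: 1.48
ee_pos: [0.5059, 0.2682, 0.1605]
tcp_rot: [[0.985, 0.0, -0.173], [0.173, 0.0, 0.985], [0.0, -1.0, 0.0]]
contact_force: [0.3, 0.0, -0.1]
width: 0.0703
```

```bash
cat >> h.py <<'E'
def wproj(c,Q):  # world -> wrist fisheye pixel
    K=np.array(c["mtx"]);p=(np.atleast_2d(Q)-c["origin"])@np.array(c["rotation"])
    rho=np.hypot(p[:,0],p[:,1]);t=np.arctan2(rho,p[:,2]);k=t/np.maximum(rho,1e-9)
    return np.c_[K[0,0]*p[:,0]*k+K[0,2],K[1,1]*p[:,1]*k+K[1,2]]
def wray(c,u,v,z):  # pixel -> world point at height z
    K=np.array(c["mtx"]);x=(u-K[0,2])/K[0,0];y=(v-K[1,2])/K[1,1];t=np.hypot(x,y);k=np.sin(t)/max(t,1e-9)
    r=np.array(c["rotation"])@[x*k,y*k,np.cos(t)];o=np.array(c["origin"]);return o+r*(z-o[2])/r[2]
def wshot(name):
    s=read_state();c=camera_model("wrist");p,d=snapshot("wrist")
    cv2.imwrite(f"pics/{name}.png",p[:,:,::-1]);np.savez(f"{name}.npz",d=d,**{k:np.array(c[k]) for k in c if k in("mtx","origin","rotation")})
    return s,c,p,d
E
python3 - <<'E'
from h import *
s,c,p,d=wshot("w1");print(s["ee_pos"],s["contact_force"],s["time_s"],c)
for q in ([.5968,.2826,.015],[.5062,.2668,.03],[.4619,.259,.03]):print(wproj(c,q))
E
```

```text
[0.50592842 0.26820022 0.16052255] [ 0.30733174  0.0247745  -0.12307581] 1.475 {'mtx': array([[309.70691629,   0.        , 318.88643751],
       [  0.        , 309.70691629, 202.04916321],
       [  0.        ,   0.        ,   1.        ]]), 'origin': array([0.43872478, 0.25604828, 0.30303721]), 'rotation': array([[-1.72115852e-01,  9.47793691e-01,  2.68445996e-01],
       [ 9.85076622e-01,  1.65719614e-01,  4.64871814e-02],
       [-4.26509564e-04,  2.72441056e-01, -9.62172380e-01]])}
[[318.00579959 273.86159285]]
[[317.88952613 192.5270236 ]]
[[317.78952555 142.99969946]]
```

View pics/w1.png

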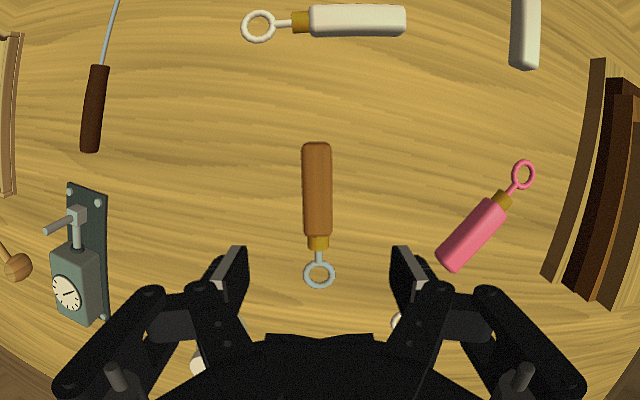

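The wrist view shows the handle's grip at columns 302–331, rows 142–236, and its eye at (319,274), within about 1–2 px of my prediction. It should turn about 1° and shift about 2.5 mm along −z. I'll descend and grasp.

move_arm(
  commands=[
    {"hand": 6, "delta_pos": [0, 5, -0.25], "delta_rot": [0, -1, 0]},
    {"hand": 6, "delta_pos": [0, 10, -0.25], "delta_rot": [0, -1, 0]},
    {"hand": 6, "delta_pos": [0, 13.5, -0.25], "delta_rot": [0, -1, 0]},
    {"hand": 6, "delta_pos": [0, 15.0, -0.25], "delta_rot": [0, -1, 0]},
    {"hand": 6, "delta_pos": [0, 15.5, -0.25], "delta_rot": [0, -1, 0]},
    {"hand": 6, "delta_pos": [0, 15.5, -0.25], "delta_rot": [0, -1, 0]},
  ],
)

```text
time_s: 2.28
ee_pos: [0.5074, 0.2652, 0.0062]
tcp_rot: [[0.982, 0.001, -0.189], [0.189, 0.001, 0.982], [0.001, -1.0, 0.0]]
contact_force: [0.8, 0.3, -0.3]
width: 0.0599
```

move_arm(
  commands=[
    {"hand": 3.5, "delta_pos": [0, 0, 0], "delta_rot": [0, 0, 0]},
    {"hand": 2.2, "delta_pos": [0, 0, 0], "delta_rot": [0, 0, 0]},
    {"hand": 2.2, "delta_pos": [0, 0, 0], "delta_rot": [0, 0, 0]},
    {"hand": 2.0, "delta_pos": [0, 0, 0], "delta_rot": [0, 0, 0]},
    {"hand": 2.0, "delta_pos": [0, 0, 0], "delta_rot": [0, 0, 0]},
    {"hand": 2.0, "delta_pos": [0, 0, 0], "delta_rot": [0, 0, 0]},
    {"hand": 2.0, "delta_pos": [0, 0, 0], "delta_rot": [0, 0, 0]},
    {"hand": 2.0, "delta_pos": [0, 0, 0], "delta_rot": [0, 0, 0]},
  ],
  grip_force=70,
)

```text
time_s: 3.28
ee_pos: [0.5076, 0.265, 0.0065]
tcp_rot: [[0.982, 0.002, -0.188], [0.188, 0.001, 0.982], [0.002, -1.0, 0.0]]
contact_force: [-2.1, -0.4, 8.7]
width: 0.0266
```

move_arm(
  commands=[
    {"hand": 2.0, "delta_pos": [0, -1, 0], "delta_rot": [0, 0, 0]},
    {"hand": 2.0, "delta_pos": [0, -4, 0], "delta_rot": [0, 0, 0]},
    {"hand": 2.0, "delta_pos": [0, -9, 0], "delta_rot": [0, 0, 0]},
    {"hand": 2.0, "delta_pos": [0, -12.4, 0], "delta_rot": [0, 0, 0]},
    {"hand": 2.0, "delta_pos": [0, -12.4, 0], "delta_rot": [0, 0, 0]},
    {"hand": 2.0, "delta_pos": [0, -12.4, 0], "delta_rot": [0, 0, 0]},
  ],
)

```text
time_s: 4.03
ee_pos: [0.5066, 0.2646, 0.1289]
tcp_rot: [[0.982, -0.001, -0.188], [0.188, -0.0, 0.982], [-0.001, -1.0, -0.0]]
contact_force: [-0.3, 0.8, -1.6]
width: 0.0268
```

```bash
python3 - <<'E'
from h import *
s,c,p,d=wshot("w2");print(s["ee_pos"],s["contact_force"],s["torque"],s["time_s"],s["tcp_rot"].round(4))
cv2.imwrite("pics/w2c.png",cv2.resize(p[120:340,200:440,::-1],None,fx=2.5,fy=2.5,interpolation=cv2.INTER_CUBIC))
E
```

```text
[0.5066159  0.26460732 0.12888758] [-0.28388998  0.79231232 -1.61573801] [ 0.02652145  0.04667491 -0.03787461] 4.025 [[ 9.821e-01 -7.000e-04 -1.884e-01]
 [ 1.884e-01 -2.000e-04  9.821e-01]
 [-7.000e-04 -1.000e+00 -1.000e-04]]
```

View pics/w2c.png

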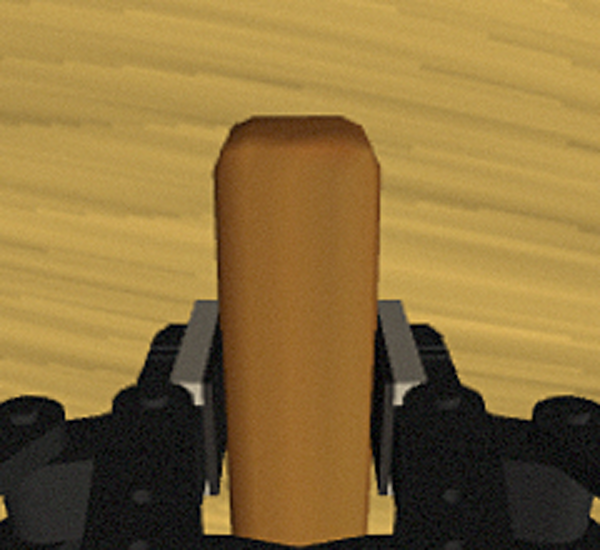

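```bash
python3 -c "
from h import *
go([.495,-.0072,.115],-6.2)"
```

```text
dpos cm [ -6.25   1.35 -26.47] drot [ 0.03 17.06 -0.09]
```

move_arm(
  commands=[
    {"hand": 2.0, "delta_pos": [-1, 0.3, -4.0], "delta_rot": [0, 3, 0]},
    {"hand": 2.0, "delta_pos": [-2, 0.6, -9.0], "delta_rot": [0, 7, 0]},
    {"hand": 2.0, "delta_pos": [-3.5, 0.9, -14.5], "delta_rot": [0, 11, 0]},
    {"hand": 2.0, "delta_pos": [-4.8, 1.1, -20.0], "delta_rot": [0, 14, 0]},
    {"hand": 2.0, "delta_pos": [-5.8, 1.3, -24.5], "delta_rot": [0, 16, 0]},
    {"hand": 2.0, "delta_pos": [-6.25, 1.35, -26.5], "delta_rot": [0, 17.1, 0]},
    {"hand": 2.0, "delta_pos": [-6.25, 1.35, -26.5], "delta_rot": [0, 17.1, 0]},
    {"hand": 2.0, "delta_pos": [-6.25, 1.35, -26.5], "delta_rot": [0, 17.1, 0]},
    {"hand": 2.0, "delta_pos": [-6.25, 1.35, -26.5], "delta_rot": [0, 17.1, 0]},
  ],
)

```text
time_s: 5.2
ee_pos: [0.4955, -0.0063, 0.1155]
tcp_rot: [[0.994, -0.0, 0.107], [-0.107, 0.0, 0.994], [-0.001, -1.0, 0.0]]
contact_force: [0.2, 0.9, -1.0]
width: 0.027
```

```bash
python3 - <<'E'
from h import *
s=read_state();print(s["ee_pos"],s["contact_force"],s["torque"],s["time_s"])
out=[]
for n,b in(("scene",(215,310,150,250)),("top",(300,380,130,210))):
    p,d=snapshot(n);np.save(f"{n}1_d.npy",d);cv2.imwrite(f"pics/{n}1.png",p[:,:,::-1])
    u0,u1,v0,v1=b;out.append(cv2.resize(p[v0:v1,u0:u1,::-1],(400,420),interpolation=cv2.INTER_CUBIC))
    P=cloud(n,d)
    m=np.zeros(d.shape,bool);m[v0:v1,u0:u1]=1
    g=lambda a,x0,x1:P[m&(P[...,2]>a[0])&(P[...,2]<a[1])&(P[...,0]>x0)&(P[...,0]<x1)&(abs(P[...,1]+.018)<.035)&(d>0)]
    e=g((.108,.14),.562,.63);
    if len(e)>4:print(n,"eye",len(e),e.mean(0).round(4),e.min(0).round(4),e.max(0).round(4),cv2.minEnclosingCircle((e[:,:2]*1000).astype(np.float32)))
    q=g((.045,.09),.57,.6)
    if len(q)>4:print(n,"pin",len(q),q.mean(0).round(4),np.median(q,0).round(4),q[:,2].max())
cv2.imwrite("pics/two1.png",np.hstack(out))
E
```

```text
[ 0.49553271 -0.00630733  0.11553096] [ 0.19612534  0.88424172 -1.04803909] [-0.03669419  0.05214486  0.03455597] 5.2
scene eye 100 [ 0.5867 -0.0147  0.1272] [ 0.5626 -0.032   0.1229] [0.6046 0.0009 0.1301] ((583.6044921875, -13.858442306518555), 21.040828704833984)
scene pin 61 [ 0.5859 -0.0165  0.0673] [ 0.5863 -0.016   0.0683] 0.08432332666235853
```

View pics/two1.png

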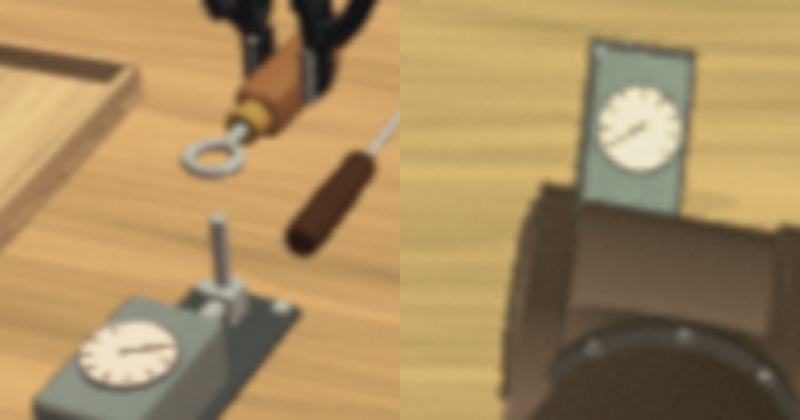

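The crop shows the ring centred at about (265.6,187.6) in the full scene picture and the pin's top at about (266.8,201.8). I'll turn both into world positions, using their known heights.

```bash
python3 - <<'E'
from h import *
c=camera_model("scene");K=c["mtx"];o=c["origin"];Rm=c["rotation"]
def at(u,v,z):
    r=Rm@np.linalg.solve(K,[u,v,1]);return (o+r*(z-o[2])/r[2]).round(4)
print("pin top",at(266.8,201.8,.082))
for z in(.122,.124,.126):print(z,at(265.6,187.6,z))
# segment the ring: grey pixels at height .115-.14, rect of ring in image
d=np.load("scene1_d.npy");P=cloud("scene",d);img=cv2.imread("pics/scene1.png").astype(int)
sat=img.max(2)-img.min(2)
m=np.zeros(d.shape,bool);m[178:197,255:276]=1
m&=(P[...,2]>.112)&(P[...,2]<.14)&(sat<40)
v,u=np.nonzero(m);print(len(u),u.min(),u.max(),v.min(),v.max());print("ring z med",np.median(P[m][:,2]))
el=cv2.fitEllipse(np.c_[u,v][cv2.convexHull(np.c_[u,v].astype(np.int32),returnPoints=False)[:,0]].astype(np.float32));print(el,at(*el[0],.124))
pm=np.zeros(d.shape,bool);pm[199:222,260:274]=1;pm&=(P[...,2]>.045)&(P[...,2]<.09)&(P[...,0]<.61)
v,u=np.nonzero(pm);print([(r,u[v==r].mean().round(1),at(u[v==r].mean(),r,.057)[1]) for r in np.unique(v)]);print("expected pin px ends",[ (lambda p:(K@p/p[2])[:2].round(1))(Rm.T@(np.array([.5855,-.017,z])-o)) for z in(.034,.057,.082)])
E
```

```text
pin top [ 0.5817 -0.0161  0.082 ]
0.122 [ 0.5816 -0.0162  0.122 ]
0.124 [ 0.5844 -0.0148  0.124 ]
0.126 [ 0.5872 -0.0135  0.126 ]
83 259 273 179 191
ring z med 0.12763621614230364
((266.60498046875, 185.18702697753906), (11.289483070373535, 16.481672286987305), 56.73041915893555) [ 0.5742 -0.0167  0.124 ]
[(np.int64(201), np.float64(266.0), np.float64(-0.0352)), (np.int64(202), np.float64(266.0), np.float64(-0.0335)), (np.int64(203), np.float64(266.0), np.float64(-0.0318)), (np.int64(204), np.float64(266.0), np.float64(-0.0301)), (np.int64(205), np.float64(266.5), np.float64(-0.0272)), (np.int64(206), np.float64(266.5), np.float64(-0.0255)), (np.int64(207), np.float64(266.5), np.float64(-0.0239)), (np.int64(208), np.float64(266.5), np.float64(-0.0222)), (np.int64(209), np.float64(266.5), np.float64(-0.0206)), (np.int64(210), np.float64(266.5), np.float64(-0.0189)), (np.int64(211), np.float64(266.5), np.float64(-0.0173)), (np.int64(212), np.float64(266.5), np.float64(-0.0157)), (np.int64(213), np.float64(266.5), np.float64(-0.0141)), (np.int64(214), np.float64(266.5), np.float64(-0.0126)), (np.int64(215), np.float64(267.0), np.float64(-0.0099))]
expected pin px ends [array([267.2, 218.7]), array([266.5, 211.1]), array([265.8, 202.6])]
```

move_arm(
  commands=[
    {"hand": 2.0, "delta_pos": [0, 1.0, -0.1], "delta_rot": [0, 0, 0]},
    {"hand": 2.0, "delta_pos": [0, 2.5, -0.1], "delta_rot": [0, 0, 0]},
    {"hand": 2.0, "delta_pos": [0, 3.5, -0.1], "delta_rot": [0, 0, 0]},
    {"hand": 2.0, "delta_pos": [0, 3.9, -0.1], "delta_rot": [0, 0, 0]},
    {"hand": 2.0, "delta_pos": [0, 4.2, -0.1], "delta_rot": [0, 0, 0]},
    {"hand": 2.0, "delta_pos": [0, 4.2, -0.1], "delta_rot": [0, 0, 0]},
  ],
)

```text
time_s: 6.05
ee_pos: [0.4956, -0.0082, 0.0738]
tcp_rot: [[0.994, 0.0, 0.109], [-0.109, 0.0, 0.994], [0.0, -1.0, 0.0]]
contact_force: [-0.3, 0.2, -1.7]
width: 0.0269
```

move_arm(
  commands=[
    {"hand": 2.0, "delta_pos": [0, 0.4, 0], "delta_rot": [0, 0, 0]},
    {"hand": 2.0, "delta_pos": [0, 0.8, 0], "delta_rot": [0, 0, 0]},
    {"hand": 2.0, "delta_pos": [0, 1.2, 0], "delta_rot": [0, 0, 0]},
    {"hand": 2.0, "delta_pos": [0, 1.6, 0], "delta_rot": [0, 0, 0]},
    {"hand": 2.0, "delta_pos": [0, 1.8, 0], "delta_rot": [0, 0, 0]},
    {"hand": 2.0, "delta_pos": [0, 1.8, 0], "delta_rot": [0, 0, 0]},
    {"hand": 2.0, "delta_pos": [0, 1.8, 0], "delta_rot": [0, 0, 0]},
  ],
)

```text
time_s: 6.92
ee_pos: [0.4956, -0.0082, 0.0559]
tcp_rot: [[0.994, 0.0, 0.109], [-0.109, 0.0, 0.994], [0.0, -1.0, 0.0]]
contact_force: [0.2, -0.2, -1.6]
width: 0.0267
```

```bash
python3 - <<'E'
from h import *
p,d=snapshot("scene");cv2.imwrite("pics/s2.png",cv2.resize(p[150:250,215:310,::-1],None,fx=5,fy=5,interpolation=cv2.INTER_CUBIC))
for i in range(4):
    s=read_state();print(s["ee_pos"],s["contact_force"],s["time_s"]); snapshot("scene")
E
```

```text
[ 0.49558027 -0.00821201  0.05587418] [ 0.48594448  1.16987812 -2.04639417] 6.975
[ 0.49559538 -0.00818487  0.05590621] [-0.49197919  0.28514762 -2.29372361] 7.025
[ 0.49556371 -0.0081998   0.05590099] [-0.04734171 -0.07031094 -1.74990526] 7.075
[ 0.49556181 -0.00817324  0.05589593] [-0.32999743  0.13900576 -1.52444908] 7.125
```

View pics/s2.png

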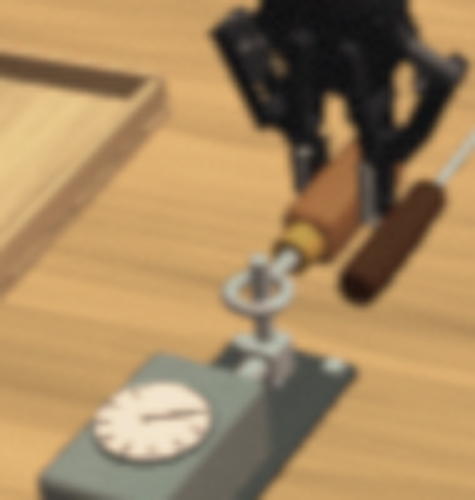

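The pin stands inside the ring, so the eye is hooked. Now I'll pull in small steps along −x.

move_arm(
  commands=[
    {"hand": 2.0, "delta_pos": [-0.1, 0, 0], "delta_rot": [0, 0, 0]},
    {"hand": 2.0, "delta_pos": [-0.2, 0, 0], "delta_rot": [0, 0, 0]},
    {"hand": 2.0, "delta_pos": [-0.3, 0, 0], "delta_rot": [0, 0, 0]},
    {"hand": 2.0, "delta_pos": [-0.3, 0, 0], "delta_rot": [0, 0, 0]},
  ],
  grip_force=90,
)

```text
time_s: 7.68
ee_pos: [0.4924, -0.0078, 0.0558]
tcp_rot: [[0.994, -0.0, 0.109], [-0.109, 0.0, 0.994], [-0.0, -1.0, 0.0]]
contact_force: [0.3, 0.1, -2.1]
width: 0.0262
```

move_arm(
  commands=[
    {"hand": 2.0, "delta_pos": [-0.03, 0, 0], "delta_rot": [0, 0, 0]},
    {"hand": 2.0, "delta_pos": [-0.06, 0, 0], "delta_rot": [0, 0, 0]},
    {"hand": 2.0, "delta_pos": [-0.06, 0, 0], "delta_rot": [0, 0, 0]},
  ],
)

```text
time_s: 8.05
ee_pos: [0.4919, -0.0078, 0.0558]
tcp_rot: [[0.994, 0.0, 0.109], [-0.109, 0.0, 0.994], [0.0, -1.0, 0.0]]
contact_force: [-0.5, -1.0, -2.1]
width: 0.0263
```

move_arm(
  commands=[
    {"hand": 2.0, "delta_pos": [-0.03, 0, 0], "delta_rot": [0, 0, 0]},
    {"hand": 2.0, "delta_pos": [-0.06, 0, 0], "delta_rot": [0, 0, 0]},
    {"hand": 2.0, "delta_pos": [-0.06, 0, 0], "delta_rot": [0, 0, 0]},
  ],
)

```text
time_s: 8.43
ee_pos: [0.4913, -0.0077, 0.0558]
tcp_rot: [[0.994, 0.0, 0.109], [-0.109, 0.0, 0.994], [0.0, -1.0, 0.0]]
contact_force: [-0.0, 0.2, -2.1]
width: 0.0265
```

move_arm(
  commands=[
    {"hand": 2.0, "delta_pos": [-0.03, 0, 0], "delta_rot": [0, 0, 0]},
    {"hand": 2.0, "delta_pos": [-0.05, 0, 0], "delta_rot": [0, 0, 0]},
    {"hand": 2.0, "delta_pos": [-0.05, 0, 0], "delta_rot": [0, 0, 0]},
  ],
)

```text
time_s: 8.8
ee_pos: [0.4908, -0.0076, 0.0558]
tcp_rot: [[0.994, 0.0, 0.109], [-0.109, 0.0, 0.994], [0.0, -1.0, 0.0]]
contact_force: [-0.6, 1.0, -1.4]
width: 0.0263
```

move_arm(
  commands=[
    {"hand": 2.0, "delta_pos": [-0.03, 0, 0], "delta_rot": [0, 0, 0]},
    {"hand": 2.0, "delta_pos": [-0.05, 0, 0], "delta_rot": [0, 0, 0]},
    {"hand": 2.0, "delta_pos": [-0.05, 0, 0], "delta_rot": [0, 0, 0]},
  ],
)

```text
time_s: 9.18
ee_pos: [0.4903, -0.0076, 0.0558]
tcp_rot: [[0.994, 0.0, 0.109], [-0.109, 0.0, 0.994], [0.0, -1.0, 0.0]]
contact_force: [-0.3, -0.6, -1.7]
width: 0.026
```

move_arm(
  commands=[
    {"hand": 2.0, "delta_pos": [-0.03, 0, 0], "delta_rot": [0, 0, 0]},
    {"hand": 2.0, "delta_pos": [-0.05, 0, 0], "delta_rot": [0, 0, 0]},
    {"hand": 2.0, "delta_pos": [-0.05, 0, 0], "delta_rot": [0, 0, 0]},
  ],
)

```text
time_s: 9.55
ee_pos: [0.4898, -0.0076, 0.0558]
tcp_rot: [[0.994, 0.0, 0.109], [-0.109, 0.0, 0.994], [0.0, -1.0, 0.0]]
contact_force: [0.4, 0.1, -1.5]
width: 0.0259
```

move_arm(
  commands=[
    {"hand": 2.0, "delta_pos": [-0.02, 0, 0], "delta_rot": [0, 0, 0]},
    {"hand": 2.0, "delta_pos": [-0.04, 0, 0], "delta_rot": [0, 0, 0]},
    {"hand": 2.0, "delta_pos": [-0.04, 0, 0], "delta_rot": [0, 0, 0]},
  ],
)

```text
time_s: 9.93
ee_pos: [0.4895, -0.0075, 0.0558]
tcp_rot: [[0.994, 0.0, 0.109], [-0.109, 0.0, 0.994], [0.0, -1.0, 0.0]]
contact_force: [0.2, 0.2, -1.7]
width: 0.0263
```

move_arm(
  commands=[
    {"hand": 2.0, "delta_pos": [-0.03, 0, 0], "delta_rot": [0, 0, 0]},
    {"hand": 2.0, "delta_pos": [-0.05, 0, 0], "delta_rot": [0, 0, 0]},
    {"hand": 2.0, "delta_pos": [-0.05, 0, 0], "delta_rot": [0, 0, 0]},
  ],
)

```text
time_s: 10.3
ee_pos: [0.4889, -0.0074, 0.0558]
tcp_rot: [[0.994, 0.0, 0.109], [-0.109, 0.0, 0.994], [0.0, -1.0, 0.0]]
contact_force: [-0.0, -0.7, -2.6]
width: 0.0258
```

move_arm(
  commands=[
    {"hand": 2.0, "delta_pos": [-0.03, 0, 0], "delta_rot": [0, 0, 0]},
    {"hand": 2.0, "delta_pos": [-0.05, 0, 0], "delta_rot": [0, 0, 0]},
    {"hand": 2.0, "delta_pos": [-0.05, 0, 0], "delta_rot": [0, 0, 0]},
  ],
)

```text
time_s: 10.68
ee_pos: [0.4884, -0.0074, 0.0558]
tcp_rot: [[0.994, 0.0, 0.109], [-0.109, 0.0, 0.994], [0.0, -1.0, 0.0]]
contact_force: [0.3, 0.1, -1.3]
width: 0.0266
```

move_arm(
  commands=[
    {"hand": 2.0, "delta_pos": [-0.03, 0, 0], "delta_rot": [0, 0, 0]},
    {"hand": 2.0, "delta_pos": [-0.05, 0, 0], "delta_rot": [0, 0, 0]},
    {"hand": 2.0, "delta_pos": [-0.05, 0, 0], "delta_rot": [0, 0, 0]},
  ],
)

```text
time_s: 11.05
ee_pos: [0.4879, -0.0074, 0.0558]
tcp_rot: [[0.994, 0.0, 0.109], [-0.109, 0.0, 0.994], [0.0, -1.0, 0.0]]
contact_force: [-0.3, -0.2, -1.6]
width: 0.0263
```

move_arm(
  commands=[
    {"hand": 2.0, "delta_pos": [-0.03, 0, 0], "delta_rot": [0, 0, 0]},
    {"hand": 2.0, "delta_pos": [-0.05, 0, 0], "delta_rot": [0, 0, 0]},
    {"hand": 2.0, "delta_pos": [-0.05, 0, 0], "delta_rot": [0, 0, 0]},
  ],
)

```text
time_s: 11.42
ee_pos: [0.4874, -0.0073, 0.0558]
tcp_rot: [[0.994, -0.0, 0.109], [-0.109, 0.0, 0.994], [-0.0, -1.0, 0.0]]
contact_force: [0.3, -0.1, -0.9]
width: 0.0265
```

```bash
python3 - <<'E'
from h import *
p,d=snapshot("scene");cv2.imwrite("pics/s3.png",cv2.resize(p[185:240,240:300,::-1],None,fx=10,fy=10,interpolation=cv2.INTER_CUBIC))
E
```

```text
(no output)
```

View pics/s3.png

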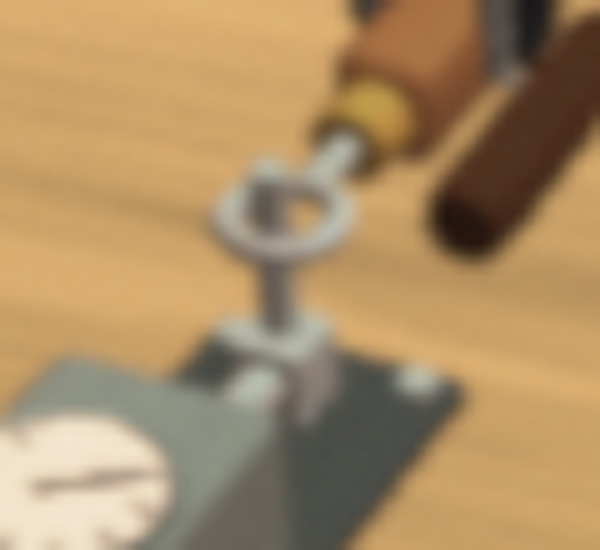

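The pin is inside the ring, at crop (270,215), near its far (left) inner edge, so contact is close. I'll keep going.

move_arm(
  commands=[
    {"hand": 2.0, "delta_pos": [-0.03, 0, 0], "delta_rot": [0, 0, 0]},
    {"hand": 2.0, "delta_pos": [-0.05, 0, 0], "delta_rot": [0, 0, 0]},
    {"hand": 2.0, "delta_pos": [-0.05, 0, 0], "delta_rot": [0, 0, 0]},
  ],
)

```text
time_s: 11.85
ee_pos: [0.487, -0.0073, 0.0558]
tcp_rot: [[0.994, 0.0, 0.109], [-0.109, 0.0, 0.994], [0.0, -1.0, 0.0]]
contact_force: [0.4, -0.4, -1.6]
width: 0.0264
```

move_arm(
  commands=[
    {"hand": 2.0, "delta_pos": [-0.03, 0, 0], "delta_rot": [0, 0, 0]},
    {"hand": 2.0, "delta_pos": [-0.05, 0, 0], "delta_rot": [0, 0, 0]},
    {"hand": 2.0, "delta_pos": [-0.05, 0, 0], "delta_rot": [0, 0, 0]},
  ],
)

```text
time_s: 12.22
ee_pos: [0.4867, -0.0072, 0.0558]
tcp_rot: [[0.994, 0.001, 0.109], [-0.109, 0.0, 0.994], [0.001, -1.0, 0.0]]
contact_force: [2.2, -1.3, -2.9]
width: 0.0262
```

Contact is made, at about 2 N.

move_arm(
  commands=[
    {"hand": 2.0, "delta_pos": [-0.02, 0, 0], "delta_rot": [0, 0, 0]},
    {"hand": 2.0, "delta_pos": [-0.03, 0, 0], "delta_rot": [0, 0, 0]},
    {"hand": 2.0, "delta_pos": [-0.03, 0, 0], "delta_rot": [0, 0, 0]},
    {"hand": 2.0, "delta_pos": [-0.03, 0, 0], "delta_rot": [0, 0, 0]},
  ],
)

```text
time_s: 12.72
ee_pos: [0.4864, -0.0072, 0.0558]
tcp_rot: [[0.994, 0.001, 0.109], [-0.109, 0.0, 0.994], [0.001, -1.0, 0.0]]
contact_force: [4.1, -0.2, -1.7]
width: 0.0266
```

move_arm(
  commands=[
    {"hand": 2.0, "delta_pos": [-0.03, 0, 0], "delta_rot": [0, 0, 0]},
    {"hand": 2.0, "delta_pos": [-0.05, 0, 0], "delta_rot": [0, 0, 0]},
    {"hand": 2.0, "delta_pos": [-0.05, 0, 0], "delta_rot": [0, 0, 0]},
    {"hand": 2.0, "delta_pos": [-0.05, 0, 0], "delta_rot": [0, 0, 0]},
  ],
)

```text
time_s: 13.22
ee_pos: [0.4862, -0.0072, 0.0559]
tcp_rot: [[0.994, 0.001, 0.109], [-0.109, -0.0, 0.994], [0.001, -1.0, 0.0]]
contact_force: [5.9, 0.1, -1.6]
width: 0.026
```

move_arm(
  commands=[
    {"hand": 2.0, "delta_pos": [-0.03, 0, 0], "delta_rot": [0, 0, 0]},
    {"hand": 2.0, "delta_pos": [-0.06, 0, 0], "delta_rot": [0, 0, 0]},
    {"hand": 2.0, "delta_pos": [-0.06, 0, 0], "delta_rot": [0, 0, 0]},
    {"hand": 2.0, "delta_pos": [-0.06, 0, 0], "delta_rot": [0, 0, 0]},
  ],
)

```text
time_s: 13.72
ee_pos: [0.486, -0.0072, 0.0559]
tcp_rot: [[0.994, 0.002, 0.109], [-0.109, -0.0, 0.994], [0.002, -1.0, 0.0]]
contact_force: [7.4, 0.3, -3.2]
width: 0.0262
```

move_arm(
  commands=[
    {"hand": 2.0, "delta_pos": [-0.03, 0, 0], "delta_rot": [0, 0, 0]},
    {"hand": 2.0, "delta_pos": [-0.07, 0, 0], "delta_rot": [0, 0, 0]},
    {"hand": 2.0, "delta_pos": [-0.07, 0, 0], "delta_rot": [0, 0, 0]},
    {"hand": 2.0, "delta_pos": [-0.07, 0, 0], "delta_rot": [0, 0, 0]},
  ],
)

```text
time_s: 14.22
ee_pos: [0.4858, -0.0072, 0.056]
tcp_rot: [[0.994, 0.003, 0.109], [-0.109, -0.0, 0.994], [0.003, -1.0, -0.0]]
contact_force: [10.3, -0.8, -5.2]
width: 0.0264
```

```bash
python3 - <<'E'
from h import *
F=[]
for i in range(5):
    s=read_state();F.append(s["contact_force"]);snapshot("scene")
print(np.mean(F,0),np.std(F,0),s["ee_pos"],s["time_s"])
E
```

```text
[ 9.70611713 -0.65453218 -4.33655176] [0.60208037 0.22646633 0.4689972 ] [ 0.48579469 -0.00719031  0.05600936] 14.425
```

move_arm(
  commands=[
    {"hand": 2.0, "delta_pos": [-0.03, 0, 0], "delta_rot": [0, 0, 0]},
    {"hand": 2.0, "delta_pos": [-0.06, 0, 0], "delta_rot": [0, 0, 0]},
    {"hand": 2.0, "delta_pos": [-0.09, 0, 0], "delta_rot": [0, 0, 0]},
    {"hand": 2.0, "delta_pos": [-0.09, 0, 0], "delta_rot": [0, 0, 0]},
    {"hand": 2.0, "delta_pos": [-0.09, 0, 0], "delta_rot": [0, 0, 0]},
  ],
)

```text
time_s: 15.1
ee_pos: [0.4855, -0.0072, 0.0561]
tcp_rot: [[0.994, 0.005, 0.109], [-0.109, -0.001, 0.994], [0.005, -1.0, -0.0]]
contact_force: [11.9, -0.7, -5.9]
width: 0.0262
```

```bash
cat > f.py <<'E'
from h import *
F=[]
for i in range(5):
    s=read_state();F.append(s["contact_force"]);p,d=snapshot("scene")
print(np.mean(F,0),np.std(F,0),s["ee_pos"],s["time_s"])
cv2.imwrite("pics/s%d.png"%(s["time_s"]*1000),cv2.resize(p[185:240,235:295,::-1],None,fx=10,fy=10,interpolation=cv2.INTER_CUBIC))
E
python3 f.py
```

```text
[12.05090351 -0.54751873 -5.22444537] [0.58029062 0.40805462 0.56191313] [ 0.48551669 -0.00717687  0.05609241] 15.3
```

move_arm(
  commands=[
    {"hand": 2.0, "delta_pos": [-0.04, 0, 0], "delta_rot": [0, 0, 0]},
    {"hand": 2.0, "delta_pos": [-0.08, 0, 0], "delta_rot": [0, 0, 0]},
    {"hand": 2.0, "delta_pos": [-0.11, 0, 0], "delta_rot": [0, 0, 0]},
    {"hand": 2.0, "delta_pos": [-0.11, 0, 0], "delta_rot": [0, 0, 0]},
    {"hand": 2.0, "delta_pos": [-0.11, 0, 0], "delta_rot": [0, 0, 0]},
  ],
)

```text
time_s: 15.98
ee_pos: [0.4852, -0.0072, 0.0562]
tcp_rot: [[0.994, 0.006, 0.109], [-0.109, -0.001, 0.994], [0.006, -1.0, -0.0]]
contact_force: [15.2, -1.1, -7.4]
width: 0.0265
```

```bash
python3 f.py
```

```text
[15.13316857 -1.03065799 -6.89171584] [0.16207707 0.39593634 0.49247794] [ 0.48517771 -0.00718524  0.05616882] 16.175
```

The force is steady at about 15 N, so I'll hold it.

move_arm(
  commands=[
    {"hand": 2.0, "delta_pos": [0, 0, 0]},
    {"hand": 2.0, "delta_pos": [0, 0, 0]},
    {"hand": 2.0, "delta_pos": [0, 0, 0]},
    {"hand": 2.0, "delta_pos": [0, 0, 0]},
    {"hand": 2.0, "delta_pos": [0, 0, 0]},
    {"hand": 2.0, "delta_pos": [0, 0, 0]},
    {"hand": 2.0, "delta_pos": [0, 0, 0]},
    {"hand": 2.0, "delta_pos": [0, 0, 0]},
    {"hand": 2.0, "delta_pos": [0, 0, 0]},
    {"hand": 2.0, "delta_pos": [0, 0, 0]},
    {"hand": 2.0, "delta_pos": [0, 0, 0]},
    {"hand": 2.0, "delta_pos": [0, 0, 0]},
  ],
)

```text
schema error: expected keys hand, delta_pos, delta_rot
```

```bash
python3 f.py; ls pics
```

```text
[15.82528564 -0.56447222 -6.91802786] [0.18531069 0.51239569 0.48865837] [ 0.48518259 -0.00719299  0.05616062] 16.425
s15300.png
s16175.png
s16425.png
s2.png
s3.png
scene0.png
scene1.png
top0.png
top1.png
two1.png
w1.png
w2.png
w2c.png
```

move_arm(
  commands=[
    {"hand": 2.0, "delta_pos": [0, 0, 0], "delta_rot": [0, 0, 0]},
    {"hand": 2.0, "delta_pos": [0, 0, 0], "delta_rot": [0, 0, 0]},
    {"hand": 2.0, "delta_pos": [0, 0, 0], "delta_rot": [0, 0, 0]},
    {"hand": 2.0, "delta_pos": [0, 0, 0], "delta_rot": [0, 0, 0]},
    {"hand": 2.0, "delta_pos": [0, 0, 0], "delta_rot": [0, 0, 0]},
    {"hand": 2.0, "delta_pos": [0, 0, 0], "delta_rot": [0, 0, 0]},
    {"hand": 2.0, "delta_pos": [0, 0, 0], "delta_rot": [0, 0, 0]},
    {"hand": 2.0, "delta_pos": [0, 0, 0], "delta_rot": [0, 0, 0]},
  ],
)

```text
time_s: 17.48
ee_pos: [0.4852, -0.0072, 0.0562]
tcp_rot: [[0.994, 0.006, 0.109], [-0.109, -0.001, 0.994], [0.006, -1.0, -0.0]]
contact_force: [15.5, -1.9, -6.9]
width: 0.0261
```

```bash
python3 f.py; python3 - <<'E'
import cv2
p=cv2.imread("pics/s16425.png");cv2.imwrite("pics/s16v.png",p)
E
```

```text
[15.59386979 -1.47690139 -6.69998098] [0.24590004 0.37362608 0.24336956] [ 0.48519667 -0.00718056  0.05617066] 17.675
```

View pics/s16425.png

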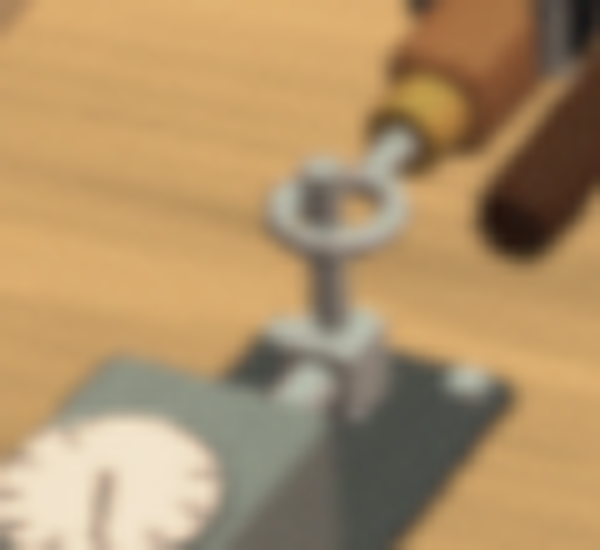

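The needle has swung from pointing right (0 N) to pointing down at crop (103,500), which is about 15 N and agrees with the felt force. I'll hold a little longer, then slacken off and check that it's free.

move_arm(
  commands=[
    {"hand": 2.0, "delta_pos": [0, 0, 0], "delta_rot": [0, 0, 0]},
    {"hand": 2.0, "delta_pos": [0, 0, 0], "delta_rot": [0, 0, 0]},
    {"hand": 2.0, "delta_pos": [0, 0, 0], "delta_rot": [0, 0, 0]},
    {"hand": 2.0, "delta_pos": [0, 0, 0], "delta_rot": [0, 0, 0]},
    {"hand": 2.0, "delta_pos": [0.15, 0, 0], "delta_rot": [0, 0, 0]},
    {"hand": 2.0, "delta_pos": [0.3, 0, 0], "delta_rot": [0, 0, 0]},
    {"hand": 2.0, "delta_pos": [0.45, 0, 0], "delta_rot": [0, 0, 0]},
    {"hand": 2.0, "delta_pos": [0.65, 0, 0], "delta_rot": [0, 0, 0]},
    {"hand": 2.0, "delta_pos": [0.85, 0, 0], "delta_rot": [0, 0, 0]},
    {"hand": 2.0, "delta_pos": [0.95, 0, 0], "delta_rot": [0, 0, 0]},
    {"hand": 2.0, "delta_pos": [0.95, 0, 0], "delta_rot": [0, 0, 0]},
    {"hand": 2.0, "delta_pos": [0.95, 0, 0], "delta_rot": [0, 0, 0]},
  ],
)

```text
time_s: 19.23
ee_pos: [0.4917, -0.0078, 0.0558]
tcp_rot: [[0.994, -0.0, 0.109], [-0.109, 0.0, 0.994], [-0.0, -1.0, 0.0]]
contact_force: [0.1, 0.2, -1.7]
width: 0.0263
```

move_arm(
  commands=[
    {"hand": 2.0, "delta_pos": [0, -0.5, 0], "delta_rot": [0, 0, 0]},
    {"hand": 2.0, "delta_pos": [0, -1.0, 0], "delta_rot": [0, 0, 0]},
    {"hand": 2.0, "delta_pos": [0, -1.5, 0], "delta_rot": [0, 0, 0]},
    {"hand": 2.0, "delta_pos": [0, -2.2, 0], "delta_rot": [0, 0, 0]},
    {"hand": 2.0, "delta_pos": [0, -3, 0], "delta_rot": [0, 0, 0]},
    {"hand": 2.0, "delta_pos": [0, -4.5, 0], "delta_rot": [0, 0, 0]},
    {"hand": 2.0, "delta_pos": [0, -6, 0], "delta_rot": [0, 0, 0]},
    {"hand": 2.0, "delta_pos": [0, -7, 0], "delta_rot": [0, 0, 0]},
    {"hand": 2.0, "delta_pos": [0, -7, 0], "delta_rot": [0, 0, 0]},
    {"hand": 2.0, "delta_pos": [0, -7, 0], "delta_rot": [0, 0, 0]},
  ],
)

```text
time_s: 20.48
ee_pos: [0.4917, -0.0078, 0.1256]
tcp_rot: [[0.994, -0.0, 0.109], [-0.109, 0.0, 0.994], [-0.0, -1.0, 0.0]]
contact_force: [-0.5, -0.4, -1.9]
width: 0.026
```

```bash
python3 - <<'E'
from h import *
d=np.load("scene_d.npy");P=cloud("scene",d)
m=np.zeros(d.shape,bool);m[155:218,155:252]=1;m&=(P[...,2]>.018)&(P[...,2]<.04)
q=P[m];print(len(q),cv2.minAreaRect((q[:,:2]*1000).astype(np.float32)),q.min(0),q.max(0))
# target: handle origin at tray centre -32 mm along x
go([.437,-.2585,.125],-0.5)
E
```

```text
1039 ((469.4793395996094, -258.36322021484375), (153.1612091064453, 242.72044372558594), 89.28251647949219) [ 0.34893676 -0.3349934   0.01800301] [ 0.59061777 -0.18068176  0.03425929]
dpos cm [ -2.71   0.05 -25.52] drot [-0.01 -5.74 -0.02]
```

move_arm(
  commands=[
    {"hand": 2.0, "delta_pos": [-0.4, 0, -4], "delta_rot": [0, -1, 0]},
    {"hand": 2.0, "delta_pos": [-1, 0, -9.5], "delta_rot": [0, -2, 0]},
    {"hand": 2.0, "delta_pos": [-1.6, 0, -15], "delta_rot": [0, -3.5, 0]},
    {"hand": 2.0, "delta_pos": [-2.2, 0, -20.5], "delta_rot": [0, -4.8, 0]},
    {"hand": 2.0, "delta_pos": [-2.7, 0, -24.5], "delta_rot": [0, -5.7, 0]},
    {"hand": 2.0, "delta_pos": [-2.7, 0, -25.5], "delta_rot": [0, -5.7, 0]},
    {"hand": 2.0, "delta_pos": [-2.7, 0, -25.5], "delta_rot": [0, -5.7, 0]},
    {"hand": 2.0, "delta_pos": [-2.7, 4, -25.5], "delta_rot": [0, -5.7, 0]},
    {"hand": 2.0, "delta_pos": [-2.7, 6.5, -25.5], "delta_rot": [0, -5.7, 0]},
    {"hand": 2.0, "delta_pos": [-2.7, 7, -25.5], "delta_rot": [0, -5.7, 0]},
    {"hand": 2.0, "delta_pos": [-2.7, 7, -25.5], "delta_rot": [0, -5.7, 0]},
  ],
)

```text
time_s: 21.85
ee_pos: [0.4376, -0.2577, 0.056]
tcp_rot: [[1.0, -0.0, 0.008], [-0.008, 0.0, 1.0], [-0.0, -1.0, 0.0]]
contact_force: [0.4, 0.1, -1.7]
width: 0.0265
```

```bash
python3 - <<'E'
from h import *
s=read_state();print(s["ee_pos"],s["contact_force"],s["time_s"])
p,d=snapshot("scene");cv2.imwrite("pics/t1.png",cv2.resize(p[120:230,130:290,::-1],None,fx=4,fy=4,interpolation=cv2.INTER_CUBIC))
E
```

```text
[ 0.43764325 -0.25766353  0.05603809] [ 0.37312575  0.11189248 -1.74810821] 21.85
```

View pics/t1.png

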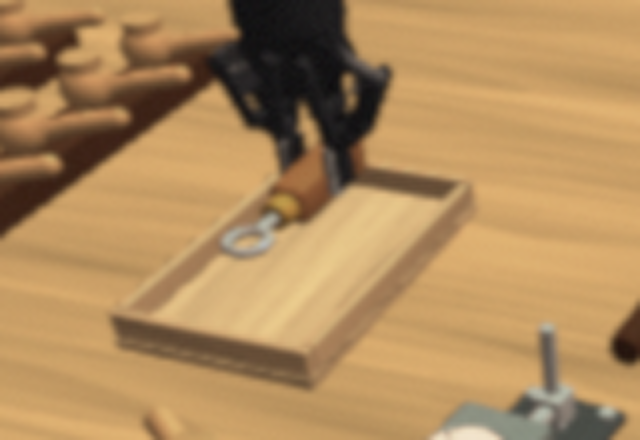

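The handle is hanging level over the tray, with its eye at crop (245,238). I'll lower it onto the floor.

move_arm(
  commands=[
    {"hand": 2.0, "delta_pos": [0, 2, 0], "delta_rot": [0, 0, 0]},
    {"hand": 2.0, "delta_pos": [0, 3.3, 0], "delta_rot": [0, 0, 0]},
    {"hand": 2.0, "delta_pos": [0, 3.7, 0], "delta_rot": [0, 0, 0]},
    {"hand": 2.0, "delta_pos": [0, 3.9, 0], "delta_rot": [0, 0, 0]},
    {"hand": 2.0, "delta_pos": [0, 4.0, 0], "delta_rot": [0, 0, 0]},
    {"hand": 2.0, "delta_pos": [0, 4.0, 0], "delta_rot": [0, 0, 0]},
  ],
)

```text
time_s: 22.65
ee_pos: [0.4374, -0.2584, 0.016]
tcp_rot: [[1.0, 0.0, 0.009], [-0.009, -0.0, 1.0], [0.0, -1.0, -0.0]]
contact_force: [-0.1, 0.3, -1.6]
width: 0.0262
```

move_arm(
  commands=[
    {"hand": 2.0, "delta_pos": [0, 0.05, 0], "delta_rot": [0, 0, 0]},
    {"hand": 2.0, "delta_pos": [0, 0.1, 0], "delta_rot": [0, 0, 0]},
    {"hand": 2.0, "delta_pos": [0, 0.15, 0], "delta_rot": [0, 0, 0]},
    {"hand": 2.0, "delta_pos": [0, 0.15, 0], "delta_rot": [0, 0, 0]},
  ],
)

```text
time_s: 23.15
ee_pos: [0.4373, -0.2584, 0.0146]
tcp_rot: [[1.0, 0.0, 0.009], [-0.009, -0.0, 1.0], [0.0, -1.0, -0.0]]
contact_force: [-1.8, 1.2, 4.4]
width: 0.0262
```

It has touched down. I'll open the fingers partway and retreat.

move_arm(
  commands=[
    {"hand": 2.9, "delta_pos": [0, 0, 0], "delta_rot": [0, 0, 0]},
    {"hand": 3.5, "delta_pos": [0, 0, 0], "delta_rot": [0, 0, 0]},
    {"hand": 5, "delta_pos": [0, 0, 0], "delta_rot": [0, 0, 0]},
    {"hand": 5, "delta_pos": [0, 0, 0], "delta_rot": [0, 0, 0]},
    {"hand": 5, "delta_pos": [0, 0, 0], "delta_rot": [0, 0, 0]},
  ],
)

```text
time_s: 23.78
ee_pos: [0.4373, -0.2583, 0.0142]
tcp_rot: [[1.0, 0.0, 0.009], [-0.009, 0.0, 1.0], [0.0, -1.0, 0.0]]
contact_force: [-0.0, 1.0, 1.2]
width: 0.0502
```

move_arm(
  commands=[
    {"hand": 5, "delta_pos": [0, -1, 0], "delta_rot": [0, 0, 0]},
    {"hand": 5, "delta_pos": [0, -3, 0], "delta_rot": [0, 0, 0]},
    {"hand": 5, "delta_pos": [0, -7, 0], "delta_rot": [0, 0, 0]},
    {"hand": 5, "delta_pos": [0, -12, 0], "delta_rot": [0, 0, 0]},
    {"hand": 5, "delta_pos": [0, -16, 0], "delta_rot": [0, 0, 0]},
    {"hand": 5, "delta_pos": [0, -16, 0], "delta_rot": [0, 0, 0]},
    {"hand": 5, "delta_pos": [0, -16, 0], "delta_rot": [0, 0, 0]},
  ],
)

```text
time_s: 24.65
ee_pos: [0.437, -0.2581, 0.1742]
tcp_rot: [[1.0, -0.0, 0.009], [-0.009, 0.0, 1.0], [-0.0, -1.0, 0.0]]
contact_force: [-0.5, 0.2, -0.3]
width: 0.0502
```

```bash
python3 - <<'E'
from h import *
s,c,p,d=wshot("w3");print(s["ee_pos"],s["contact_force"],s["time_s"])
ps,ds=snapshot("scene");cv2.imwrite("pics/fin.png",np.vstack([cv2.resize(p[:,:,::-1],(480,300)),cv2.resize(ps[:,:,::-1],(480,300))]))
P=cloud("scene",ds);m=np.zeros(ds.shape,bool);m[160:212,160:250]=1
h=cv2.cvtColor(ps,cv2.COLOR_RGB2HSV)
for n,b in dict(jar=(320,352,240,290),bowl=(165,192,218,252),screw=(280,318,170,212),housing=(210,290,195,280)).items():
    u0,u1,v0,v1=b;d0=np.load("scene_d.npy");print(n,abs(P-cloud("scene",d0))[v0:v1,u0:u1].max(-1).mean().round(4))
E
```

```text
[ 0.43696389 -0.25809419  0.17415141] [-0.46493013  0.18650868 -0.33149059] 24.65
jar 0.0069
bowl 0.0075
screw 0.0074
housing 0.0069
```

View pics/fin.png

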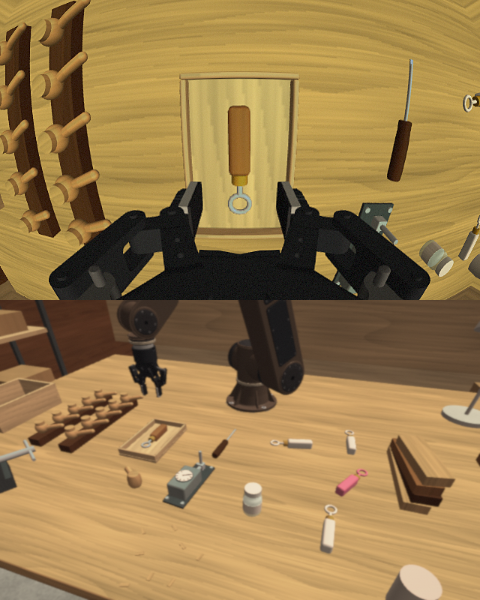

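The handle lies flat in the middle of the tray, with its grip at (239,140) and eye at (240,203), and the gripper is clear. The needle is back at zero, and the jar, blank and screwdriver haven't moved. I'll hand it in.

```bash
python3 -c "
from h import *
print(close_job())"
```

```text
the job is handed in; nothing more can be done
None
```

The pull test is done and the handle is lying in the tray. The job was handed in at about 25 s of the 69 s allowed, and no verdict was reported.

- **Pull:** I hooked the eye over the pin with its centre about 64 mm above the bench, then pulled along the gauge's −x. The averaged force stayed between 15.1 and 15.8 N for about 2 s, and no reading went above 16 N. The gauge needle pointed to about 15 N, which agrees.
- **Placing:** I slackened the pull until the felt force was zero, lifted the eye off the pin and lowered the handle onto the tray floor before opening the fingers.
- **Last checks:** The final pictures show the handle flat in the middle of the tray, with the gripper clear above it. The needle looks back at zero in a small view. Nothing visibly moved among the jar, the blank and the screwdriver. The depth comparison with the start differed by 7–8 mm for them, but by the same amount for the fixed gauge, so I take that as sensor noise.
- **One disagreement:** The eye met the pin about 3 mm later than my position estimate said. This did not affect the pull, because I went by the felt force.

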